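# Show me the orange batteries

### The arm

A 7-joint arm with a two-finger parallel gripper is mounted at the origin on the work surface. World frame = base frame: x ahead of the robot, y to its left, z up, the work surface at z = 0. Lengths are in m, angles in rad, forces in N, time in s.
With the tool pointing down it reaches from about 0.4 to 0.925 m from the base axis. Payload 5.6 kg.
Tool frame: the origin (TCP) lies at the very end of the fingers, on their centre line; the grasp point (between the pads) lies 19 mm behind it; z points along the fingers, y is the direction in which the jaws open and shut (so a half turn about z gives the same grasp; the last joint's range is limited). The gripper opens to 85 mm and grips with 20 to 120 N. Pads are 22 mm wide; open, the fingers measure 114 mm over their backs; the gripper's body (76 mm by 85 mm) begins 54 mm behind the grasp point. The pads swing forward as they close: fully open they stand 13 mm farther back than shut.
Start: joints at [-1.385, 0.468, -0.012, 1.603, 0.006, 1.071, -0.056], TCP at [0.147, 0.633, 0.231] pointing down, gripper open.
Joint ranges: [-2.53, 2.53], [-0.31, 2.02], [-1.57, 1.55], [0.28, 2.44], [-1.29, 4.43], [0.15, 1.84], [-2.92, 2.92]. Speed limits (rad/s): [2.57, 2.57, 3.14, 3.14, 3.14, 3.14, 3.14].

### API

Orientations are given as a unit quaternion [x, y, z, w].
In Python, from bench import robot gives the robot as it stands.
- The arm moves only by the tool arm_command, never from a script. Its argument "targets" is a list of rows, each an object with "translation": the shift along the tool's x, y, z in mm, a list of three; "rot": the turn, a rotation vector about the tool's x, y, z in degrees, a list of three; "fingers": the closure, from -1 (fully open) to 1 (shut). In form: [{"translation": [x, y, z], "rot": [rx, ry, rz], "fingers": fingers}, ...]. A call has 1 to 12 rows; each row is the pose to reach, as a shift and turn from the pose measured when the call began, along the tool's axes at that moment; what a row does not reach only later rows make up. A row lasts 1/10 s, in which the tool goes at most 50 mm and 8.59 degrees, less where a joint would pass 70% of its speed; a pose out of reach is approached as far as the arm can. A call with a gripper value outside its range is refused whole. The fingers move at their own pace and stop on an object; "newtons" is the grip in N (left out, the last holds). Time passes only in rows, so rows that repeat a pose let the fingers close. It gives the time, the measured TCP pose, the force and the opening at its end, in the units of the state.
- robot.state(): the state, without advancing time (a new reading comes with each control period).
- robot.capture(name): name is "scene" or "top" or "wrist"; returns a dict with "frame" (400x640x3 uint8, red, green, blue), "depth" (400x640 float32, m along the optical axis (not along the pixel's ray), 0 where there is no reading), "camera_matrix" (3x3 intrinsics, pixels), "R" (3x3) and "t" (3): a world point X has camera coordinates R X + t. Camera axes: x right, y down, z forward; pixel columns grow to the right and rows downward; lengths in m; the calibration is good to about 2 mm. A picture is of the moment at which its call begins.
- robot.hand_in(): hands the job in, once; it reports no verdict.
The state is a dict: "time_s": time; "joints": joint angles; "joint_vel": joint speeds; "tau": joint torques, N m; "ee_pos": TCP position; "tcp_rot": TCP orientation; "wrist_force": force on the tool from outside, world axes, zero at the start; "moment": the same for the moment, N m; "opening": opening from 0.0 (shut) to 1.0 (fully open).
Only numpy, scipy, OpenCV 4.12 (cv2) and the standard library are available. Lean on these libraries where they do the work, as an engineer would, in place of code of your own. Each camera call takes 0.05 s, during which the arm holds its last target. There are 200 camera calls.

### The job

Hook a fingertip into the loop on the front of the clear organiser's tray and pull the tray out to its stop, without grasping anything. Then point down at the orange battery blister from about two centimetres above it, without touching it, and stay there for at least two seconds; finish still pointing at it. Leave the blisters lying in the tray untouched, and do not disturb the hearing aid case, the dish or the mirror.

Things in the scene. Friction and masses are not known exactly. Their poses are not given: they have to be found in the camera images.
- organiser: Clear acrylic organiser, fixed to the nightstand, 150 mm deep (x) by 204 mm wide (y) by 62 mm high: a shallow open compartment above, an opaque grey pull-out tray below, seen through the clear walls. Origin: centre of its underside on the nightstand top (height 0). Its x axis points to its back; its front, 75 mm from the origin, looks along -x. Yaw varies by up to about 0.3 rad.
- tray (a joint): How far the pull-out tray is slid out of the organiser's front, along the organiser's -x: 0 m fully in, 0.100 m at the stop. It starts nearly shut, slides against about 1.5 N of friction and stays where it is left. The tray walls' tops are 23 mm above the nightstand, its compartment floor 9 mm. The three compartments lie side by side along y, right behind the tray front, about 60 mm apart.
- tray_pull (a point): Centre of the opening of the tray's pull loop, level with the top of the loop; it moves with the tray. The tray is opaque grey. The loop is a paler grey rectangular frame on the tray front, open above and below: the opening is 47 mm (organiser x) by 92 mm (y), the bars are 8 mm thick, 22 mm high, from 6 to 28 mm above the nightstand. The front bar's inner face lies 23.5 mm from this point along -x. Axes as the organiser's.
- blister_orange: Battery blister: orange round dial pack, diameter 48 mm, 10 mm thick, six silver cells in a ring on its top (they add 1 mm). Loose, lying flat in one of the tray's three compartments (which one varies). Origin: centre of its underside, z up.
- blister_blue: Battery blister: blue round dial pack, diameter 48 mm, 10 mm thick, six silver cells in a ring on its top (they add 1 mm). Loose, lying flat in one of the tray's three compartments (which one varies). Origin: centre of its underside, z up.
- blister_brown: Battery blister: brown round dial pack, diameter 48 mm, 10 mm thick, six silver cells in a ring on its top (they add 1 mm). Loose, lying flat in one of the tray's three compartments (which one varies). Origin: centre of its underside, z up.
- hearing_case: Blue plastic hearing aid case, loose, 55 x 78 x 32 mm, beside the organiser. Origin: centre of its underside.
- dish: White ceramic dish, loose, 90 mm across the rim, 28 mm high, beside the organiser. Origin: centre of its underside.
- mirror: Small round brass-coloured mirror, loose, base 72 mm across, its hinged lid standing open about 90 mm high, in front of the organiser, to one side. Origin: centre of its underside.

How it is judged:
By the outcome, as a careful person would: the job done as asked, in the order asked, and still so for the second after the job is handed in, with the robot touching nothing.
It also fails if it takes over 48 s, if anything falls off the work surface, if the arm or the gripper's body presses on something with over 40 N, if the wrist force passes 120 N, or if a joint passes its speed limit or range.

## Working session

There is one attempt and no reset: what is moved stays moved. The work goes in short steps, Python scripts to look and compute and a tool call to move; the robot and the scene stay as the last step left them, time stands still between calls to the robot, and variables do not carry over. Pictures are saved under pics/ and viewed, about 8 in all and at most 12, crops included, and the job is handed in when it is done.

Besides the shell and the picture viewer there is one more tool, called after "Request:" as name([rows], argument=value, ...), one row to a line, values as JSON. arm_command: Moves the arm, as the interface text tells. Its arguments: {"type":"object","properties":{"targets":{"type":"array"},"newtons":{"type":"number"}},"required":["targets"]}

```bash
mkdir -p pics
cat > h.py <<'E'
import numpy as np,cv2
from bench import robot
from scipy.spatial.transform import Rotation as Ro
def cap(n,f=None):
    c=robot.capture(n)
    if f: cv2.imwrite('pics/'+f,cv2.cvtColor(c['frame'],cv2.COLOR_RGB2BGR))
    return c
def ray(c,uv,z):
    K,R,t=[np.array(c[k]) for k in('camera_matrix','R','t')]
    o=-R.T@t; d=R.T@np.linalg.inv(K)@np.array([uv[0],uv[1],1.])
    return o+d*(z-o[2])/d[2]
def totool(p):
    s=robot.state(); return Ro.from_quat(s['tcp_rot']).inv().apply(np.array(p)-s['ee_pos'])*1000
E
python3 - <<'E'
from h import *
np.save('top.npy',cap('top','top.png'),allow_pickle=True); np.save('scene.npy',cap('scene','scene.png'),allow_pickle=True)
s=robot.state();print({k:np.round(s[k],3) for k in('time_s','ee_pos','tcp_rot','opening','wrist_force')}, Ro.from_quat(s['tcp_rot']).as_matrix().round(3))
E
```

```text
{'time_s': np.float64(0.1), 'ee_pos': array([0.147, 0.633, 0.23 ]), 'tcp_rot': array([ 0.114,  0.993, -0.001, -0.   ]), 'opening': np.float64(1.003), 'wrist_force': array([ 0.092,  0.125, -0.859])} [[-0.974  0.227 -0.   ]
 [ 0.227  0.974 -0.002]
 [-0.    -0.002 -1.   ]]
```

View pics/top.png

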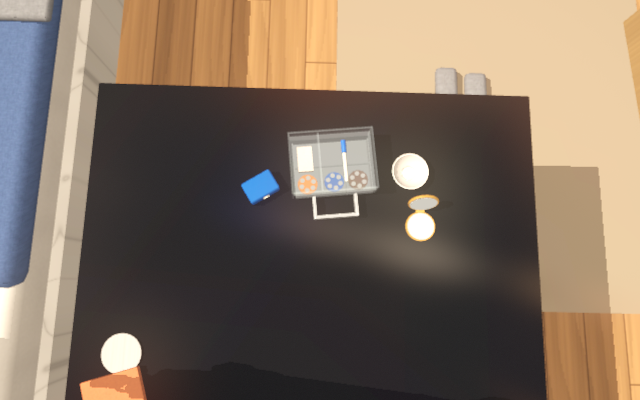

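View pics/scene.png

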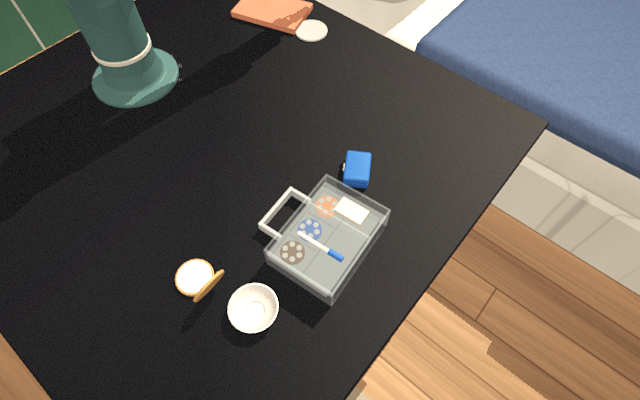

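The top view shows the organiser at about (333,160), its loop at (313–358, 193–218), and the orange blister at (307,183), in the left compartment as seen here. The case is at (260,186), the dish at (410,171) and the mirror at (421,220). The scene view shows the same layout.

Run:
```python
from h import *
c=np.load('top.npy',allow_pickle=True).item()
hsv=cv2.cvtColor(c['frame'],cv2.COLOR_RGB2HSV)
m=((hsv[...,1]<60)&(hsv[...,2]>140)).astype(np.uint8); 
r=np.zeros_like(m); r[198:224,305:368]=m[198:224,305:368]
pts=np.argwhere(r)[:,::-1]
P=np.array([ray(c,p,.028)[:2] for p in pts])
box=cv2.minAreaRect(P.astype(np.float32)*1000); print('loop',len(P),box,cv2.boxPoints(box).round(0).tolist())
print(ray(c,(320,200),0), 'cam',-c['R'].T@c['t'])
# front bar: fit line to bottom pixels
cols=range(314,359); b=np.array([ray(c,(u,np.argwhere(r[:,u]).max()),.028)[:2] for u in cols if r[:,u].any()])
l=cv2.fitLine(b.astype(np.float32),cv2.DIST_HUBER,0,.01,.01).ravel();print('frontline',l, b[[0,-1]])
for n,px in dict(orange=(307,183),blue=(334,181),brown=(358,179)).items(): print(n,ray(c,px,.02).round(3))
for n,px in dict(case=(260,186),dish=(410,171),mir=(421,226),lid=(424,203),oTL=(289,132),oTR=(374,127),oBL=(293,196),oBR=(378,191)).items(): print(n,ray(c,px,.03 if n[0]!='o' else .062).round(3))
x0,y0=280,115
cv2.imwrite('pics/crop.png',cv2.cvtColor(cv2.resize(c['frame'][115:230,280:390],None,fx=5,fy=5,interpolation=cv2.INTER_CUBIC),cv2.COLOR_RGB2BGR))
```

```text
loop 330 ((563.1265258789062, -53.31281280517578), (50.43308639526367, 109.82157135009766), 1.585206151008606) [[536.0, 1.0], [539.0, -109.0], [590.0, -108.0], [587.0, 2.0]]
[ 0.58715493 -0.01800163  0.        ] cam [0.39058154 0.0247691  1.18419891]
frontline [ 0.10623512 -0.994341    0.543438   -0.0558299 ] [[ 0.53652785 -0.00372326]
 [ 0.54887718 -0.10808564]]
orange [0.625 0.015 0.02 ]
blue [ 0.631 -0.05   0.02 ]
brown [ 0.638 -0.108  0.02 ]
case [0.612 0.127 0.03 ]
dish [ 0.659 -0.233  0.03 ]
mir [ 0.526 -0.258  0.03 ]
lid [ 0.582 -0.266  0.03 ]
oTL [0.738 0.061 0.062]
oTR [ 0.757 -0.141  0.062]
oBL [0.585 0.047 0.062]
oBR [ 0.602 -0.15   0.062]
```

View pics/crop.png

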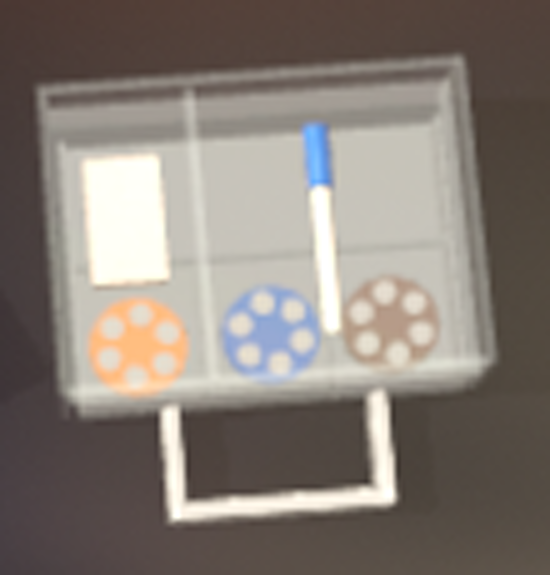

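Run:
```python
from h import *
print(totool([.574,-.053,.14]))
```

```text
[-571.00180323 -570.76424699   91.41859379]
```

Request:
arm_command([
  {"translation": [-15,-15,0],"rot": [0,0,0],"fingers": 1},
  {"translation": [-40,-40,0],"rot": [0,0,-2],"fingers": 1},
  {"translation": [-70,-70,0],"rot": [0,0,-4],"fingers": 1},
  {"translation": [-100,-100,0],"rot": [0,0,-6],"fingers": 1},
  {"translation": [-130,-130,0],"rot": [0,0,-8],"fingers": 1},
  {"translation": [-160,-160,0],"rot": [0,0,-10],"fingers": 1},
  {"translation": [-190,-190,0],"rot": [0,0,-12],"fingers": 1},
  {"translation": [-220,-220,0],"rot": [0,0,-14],"fingers": 1},
  {"translation": [-250,-250,0],"rot": [0,0,-16],"fingers": 1},
  {"translation": [-280,-280,0],"rot": [0,0,-18],"fingers": 1},
  {"translation": [-310,-310,0],"rot": [0,0,-18.6],"fingers": 1},
  {"translation": [-330,-330,0],"rot": [0,0,-18.6],"fingers": 1},
])

```text
time_s: 1.3
ee_pos: [0.395, 0.2333, 0.2309]
tcp_rot: [-0.047, 0.999, -0.001, -0.0]
wrist_force: [0.1, 0.3, -0.2]
opening: 0.001
```

Run:
```python
from h import *
s=robot.state();print(s['ee_pos'],s['opening'],Ro.from_quat(s['tcp_rot']).as_matrix().round(3).tolist(),totool([.574,-.053,.14]))
```

```text
[0.39502458 0.23330124 0.23092182] 0.0009929896483975226 [[-0.996, -0.093, -0.0], [-0.093, 0.996, -0.002], [0.0, -0.002, -1.0]] [-151.64070124 -301.48600439   91.53507036]
```

Request:
arm_command([
  {"translation": [-10,-20,0],"rot": [0,0,0],"fingers": 1},
  {"translation": [-25,-50,0],"rot": [0,0,0],"fingers": 1},
  {"translation": [-42,-84,5],"rot": [0,0,0],"fingers": 1},
  {"translation": [-60,-120,15],"rot": [0,0,0],"fingers": 1},
  {"translation": [-78,-155,30],"rot": [0,0,0],"fingers": 1},
  {"translation": [-95,-190,45],"rot": [0,0,0],"fingers": 1},
  {"translation": [-112,-225,60],"rot": [0,0,0],"fingers": 1},
  {"translation": [-130,-260,75],"rot": [0,0,0],"fingers": 1},
  {"translation": [-145,-288,85],"rot": [0,0,0],"fingers": 1},
  {"translation": [-152,-301,91],"rot": [0,0,0],"fingers": 1},
  {"translation": [-152,-301,91],"rot": [0,0,0],"fingers": 1},
  {"translation": [-152,-301,91],"rot": [0,0,0],"fingers": 1},
])

```text
time_s: 2.5
ee_pos: [0.5737, -0.0511, 0.1404]
tcp_rot: [-0.047, 0.999, -0.001, -0.001]
wrist_force: [-0.3, 0.9, 1.0]
opening: -0.004
```

Run:
```python
from h import *
c=cap('wrist','w1.png');np.save('w1.npy',c,allow_pickle=True)
K,R,t=[np.array(c[k]) for k in('camera_matrix','R','t')]
s=robot.state();print(s['ee_pos'])
q=K@(R@np.array([s['ee_pos'][0],s['ee_pos'][1],.028])+t);print('below tcp px at z.028',q[:2]/q[2])
```

```text
[ 0.57377789 -0.05051884  0.14071955]
below tcp px at z.028 [323.88006047 196.60567626]
```

View pics/w1.png

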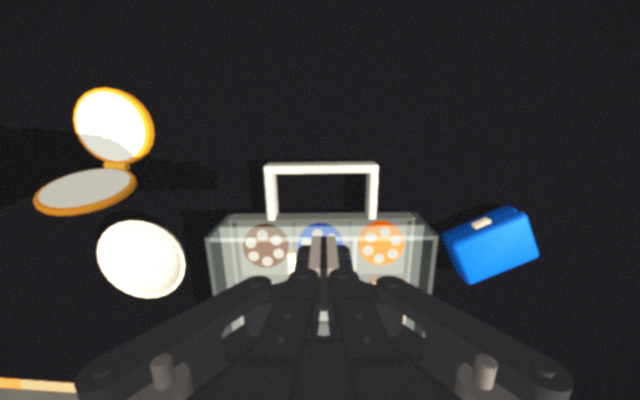

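The wrist view shows the loop opening at columns 276–370 and rows 175–213. The point below the TCP projects to (324,197), inside it. I'll check the bar edges by ray before going down.

Run:
```python
from h import *
c=np.load('w1.npy',allow_pickle=True).item()
g=cv2.cvtColor(c['frame'],cv2.COLOR_RGB2GRAY).astype(int)
for u in(295,322,350): print(u,g[158:222:1,u].tolist())
print(g[195,255:390].tolist())
A=ray(c,(277,173),.028);B=ray(c,(367,173),.028);print(A,B,np.arctan2(*(A-B)[[0,1]]))
for v in(163,173,175,213): print(v,ray(c,(322,v),.028))
```

```text
295 [29, 30, 34, 60, 99, 133, 157, 196, 238, 251, 253, 253, 253, 252, 248, 227, 149, 67, 38, 37, 33, 34, 36, 32, 30, 31, 38, 33, 32, 29, 35, 29, 35, 35, 34, 34, 29, 35, 28, 37, 35, 27, 34, 34, 31, 36, 32, 35, 36, 29, 25, 26, 26, 28, 48, 77, 93, 103, 102, 101, 108, 119, 131, 133]
322 [20, 30, 37, 73, 110, 136, 162, 213, 245, 253, 253, 253, 253, 251, 241, 185, 104, 48, 34, 36, 35, 33, 34, 29, 32, 34, 34, 32, 35, 33, 35, 37, 30, 29, 31, 32, 33, 35, 32, 33, 30, 31, 30, 31, 34, 35, 31, 30, 35, 33, 32, 27, 22, 29, 56, 78, 98, 99, 101, 103, 115, 126, 132, 131]
350 [32, 32, 46, 89, 125, 147, 177, 227, 248, 253, 254, 254, 253, 251, 232, 155, 72, 33, 19, 26, 29, 26, 28, 24, 31, 25, 19, 18, 24, 27, 28, 21, 20, 25, 25, 18, 26, 28, 22, 23, 27, 20, 23, 26, 22, 30, 26, 26, 26, 29, 22, 20, 26, 34, 63, 89, 100, 103, 102, 105, 116, 126, 133, 130]
[22, 19, 24, 25, 21, 21, 22, 29, 34, 80, 158, 227, 248, 252, 253, 253, 254, 253, 249, 233, 217, 189, 134, 78, 38, 34, 29, 33, 32, 32, 33, 37, 31, 36, 31, 31, 30, 36, 30, 37, 35, 35, 30, 29, 33, 33, 32, 33, 35, 32, 37, 31, 32, 35, 31, 35, 34, 32, 31, 30, 33, 30, 34, 34, 36, 32, 34, 35, 37, 38, 37, 35, 34, 30, 28, 37, 30, 29, 38, 32, 30, 33, 36, 31, 31, 36, 32, 35, 34, 23, 30, 24, 28, 25, 23, 28, 26, 19, 19, 25, 21, 25, 15, 25, 22, 23, 27, 23, 25, 43, 69, 99, 121, 146, 189, 234, 249, 252, 253, 254, 254, 248, 184, 87, 44, 36, 36, 32, 33, 40, 33, 36, 30, 31, 32]
[ 0.55492869 -0.09645265  0.028     ] [ 0.54708333 -0.01240909  0.028     ] 3.048513606814625
163 [ 0.54162849 -0.05529305  0.028     ]
173 [ 0.55100594 -0.05443015  0.028     ]
175 [ 0.5529052  -0.05425539  0.028     ]
213 [ 0.59057913 -0.05078871  0.028     ]
```

Request:
arm_command([
  {"translation": [0,-1,12],"rot": [0,0,0],"fingers": 1},
  {"translation": [0,-2,30],"rot": [0,0,0],"fingers": 1},
  {"translation": [0,-2,50],"rot": [0,0,0],"fingers": 1},
  {"translation": [0,-2,70],"rot": [0,0,0],"fingers": 1},
  {"translation": [0,-2,88],"rot": [0,0,0],"fingers": 1},
  {"translation": [0,-2,100],"rot": [0,0,0],"fingers": 1},
  {"translation": [0,-2,110],"rot": [0,0,0],"fingers": 1},
  {"translation": [0,-2,118],"rot": [0,0,0],"fingers": 1},
  {"translation": [0,-2,124],"rot": [0,0,0],"fingers": 1},
  {"translation": [0,-2,128],"rot": [0,0,0],"fingers": 1},
  {"translation": [0,-2,129],"rot": [0,0,0],"fingers": 1},
  {"translation": [0,-2,129],"rot": [0,0,0],"fingers": 1},
])

```text
time_s: 3.75
ee_pos: [0.5741, -0.0527, 0.0119]
tcp_rot: [-0.047, 0.999, -0.001, -0.0]
wrist_force: [-0.5, 0.1, 0.7]
opening: -0.0
```

Request:
arm_command([
  {"translation": [3,0,0],"rot": [0,0,0],"fingers": 1},
  {"translation": [6,0,0],"rot": [0,0,0],"fingers": 1},
  {"translation": [9,0,0],"rot": [0,0,0],"fingers": 1},
  {"translation": [12,0,0],"rot": [0,0,0],"fingers": 1},
  {"translation": [15,0,0],"rot": [0,0,0],"fingers": 1},
  {"translation": [19,0,0],"rot": [0,0,0],"fingers": 1},
  {"translation": [23,0,0],"rot": [0,0,0],"fingers": 1},
  {"translation": [28,0,0],"rot": [0,0,0],"fingers": 1},
  {"translation": [33,0,0],"rot": [0,0,0],"fingers": 1},
  {"translation": [38,0,0],"rot": [0,0,0],"fingers": 1},
  {"translation": [42,0,0],"rot": [0,0,0],"fingers": 1},
  {"translation": [45,0,0],"rot": [0,0,0],"fingers": 1},
])

```text
time_s: 4.95
ee_pos: [0.5289, -0.0572, 0.012]
tcp_rot: [-0.047, 0.999, -0.001, -0.0]
wrist_force: [1.9, -0.9, 0.5]
opening: -0.002
```

Request:
arm_command([
  {"translation": [3,0,0],"rot": [0,0,0],"fingers": 1},
  {"translation": [7,0,0],"rot": [0,0,0],"fingers": 1},
  {"translation": [11,0,0],"rot": [0,0,0],"fingers": 1},
  {"translation": [15,0,0],"rot": [0,0,0],"fingers": 1},
  {"translation": [20,0,0],"rot": [0,0,0],"fingers": 1},
  {"translation": [25,0,0],"rot": [0,0,0],"fingers": 1},
  {"translation": [30,0,0],"rot": [0,0,0],"fingers": 1},
  {"translation": [35,0,0],"rot": [0,0,0],"fingers": 1},
  {"translation": [40,0,0],"rot": [0,0,0],"fingers": 1},
  {"translation": [44,0,0],"rot": [0,0,0],"fingers": 1},
  {"translation": [47,0,0],"rot": [0,0,0],"fingers": 1},
  {"translation": [49,0,0],"rot": [0,0,0],"fingers": 1},
])

```text
time_s: 6.15
ee_pos: [0.4798, -0.0618, 0.012]
tcp_rot: [-0.047, 0.999, -0.001, -0.0]
wrist_force: [2.3, -0.7, -0.0]
opening: 0.0
```

Request:
arm_command([
  {"translation": [1,0,0],"rot": [0,0,0],"fingers": 1},
  {"translation": [2,0,0],"rot": [0,0,0],"fingers": 1},
  {"translation": [3,0,0],"rot": [0,0,0],"fingers": 1},
  {"translation": [4,0,0],"rot": [0,0,0],"fingers": 1},
  {"translation": [5,0,0],"rot": [0,0,0],"fingers": 1},
  {"translation": [6,0,0],"rot": [0,0,0],"fingers": 1},
  {"translation": [7,0,0],"rot": [0,0,0],"fingers": 1},
  {"translation": [8,0,0],"rot": [0,0,0],"fingers": 1},
  {"translation": [9,0,0],"rot": [0,0,0],"fingers": 1},
])

```text
time_s: 7.05
ee_pos: [0.4708, -0.0627, 0.012]
tcp_rot: [-0.047, 0.999, -0.001, -0.0]
wrist_force: [2.0, -0.9, -0.4]
opening: -0.003
```

Request:
arm_command([
  {"translation": [1,0,0],"rot": [0,0,0],"fingers": 1},
  {"translation": [2,0,0],"rot": [0,0,0],"fingers": 1},
  {"translation": [3,0,0],"rot": [0,0,0],"fingers": 1},
  {"translation": [4,0,0],"rot": [0,0,0],"fingers": 1},
  {"translation": [5,0,0],"rot": [0,0,0],"fingers": 1},
])

```text
time_s: 7.55
ee_pos: [0.4657, -0.0632, 0.012]
tcp_rot: [-0.047, 0.999, -0.001, -0.0]
wrist_force: [1.3, -1.5, 0.4]
opening: 0.0
```

Request:
arm_command([
  {"translation": [1,0,0],"rot": [0,0,0],"fingers": 1},
  {"translation": [2,0,0],"rot": [0,0,0],"fingers": 1},
  {"translation": [3,0,0],"rot": [0,0,0],"fingers": 1},
])

```text
time_s: 7.85
ee_pos: [0.4651, -0.0632, 0.0123]
tcp_rot: [-0.048, 0.999, -0.001, 0.002]
wrist_force: [8.8, -0.2, -6.5]
opening: 0.002
```

The force jumped to 9 N, so the tray is at its stop. I'll back off inside the loop and rise.

Request:
arm_command([
  {"translation": [-4,0,0],"rot": [0,0,0],"fingers": 1},
  {"translation": [-8,0,0],"rot": [0,0,0],"fingers": 1},
  {"translation": [-10,0,0],"rot": [0,0,0],"fingers": 1},
  {"translation": [-10,0,-5],"rot": [0,0,0],"fingers": 1},
  {"translation": [-10,0,-15],"rot": [0,0,0],"fingers": 1},
  {"translation": [-10,0,-35],"rot": [0,0,0],"fingers": 1},
  {"translation": [-10,0,-60],"rot": [0,0,0],"fingers": 1},
  {"translation": [-10,0,-85],"rot": [0,0,0],"fingers": 1},
  {"translation": [-10,0,-105],"rot": [0,0,0],"fingers": 1},
  {"translation": [-10,0,-115],"rot": [0,0,0],"fingers": 1},
  {"translation": [-10,0,-118],"rot": [0,0,0],"fingers": 1},
  {"translation": [-10,0,-118],"rot": [0,0,0],"fingers": 1},
])

```text
time_s: 9.05
ee_pos: [0.4744, -0.062, 0.1304]
tcp_rot: [-0.048, 0.999, -0.001, 0.002]
wrist_force: [0.5, -0.2, 0.4]
opening: 0.001
```

Run:
```python
from h import *
w=cap('wrist','w2.png');c=cap('top','top2.png');cv2.imwrite('pics/t2.png',cv2.cvtColor(cv2.resize(c['frame'][110:260,220:460],None,fx=3,fy=3),cv2.COLOR_RGB2BGR))
for n,c in(('w',w),('t',c)):
    hsv=cv2.cvtColor(c['frame'],cv2.COLOR_RGB2HSV)
    m=cv2.inRange(hsv,(5,90,120),(20,255,255))
    k,_,st,ce=cv2.connectedComponentsWithStats(cv2.morphologyEx(m,cv2.MORPH_CLOSE,np.ones((7,7))))
    for i in range(1,k):
        if st[i,4]>100:
            p=ray(c,ce[i],.019); 
            if .45<p[0]<.65 and abs(p[1])<.15: print(n,st[i],ce[i].round(1),p.round(4),totool([p[0],p[1],.04]).round(1))
s=robot.state();print(s['time_s'],s['ee_pos'],s['wrist_force'])
```

```text
w [359 226  50  44 335] [380.2 240.5] [ 0.5153 -0.0006  0.019 ] [-46.9  57.4  89.6]
w [240 231  47  42 995] [264.4 250.3] [ 0.5373 -0.1164  0.019 ] [-57.8 -60.   89.9]
t [300 215  21  20 336] [310.3 224.2] [0.525  0.0046 0.019 ] [-57.   61.7  89.6]
9.15 [ 0.47385583 -0.06203031  0.12957944] [-0.10327369  0.44536048 -0.51379491]
```

View pics/w2.png

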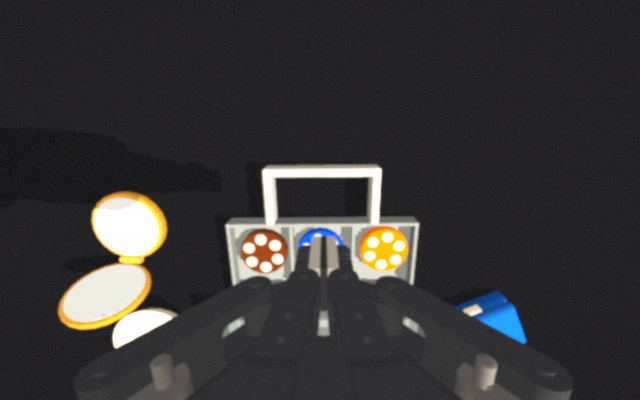

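View pics/t2.png

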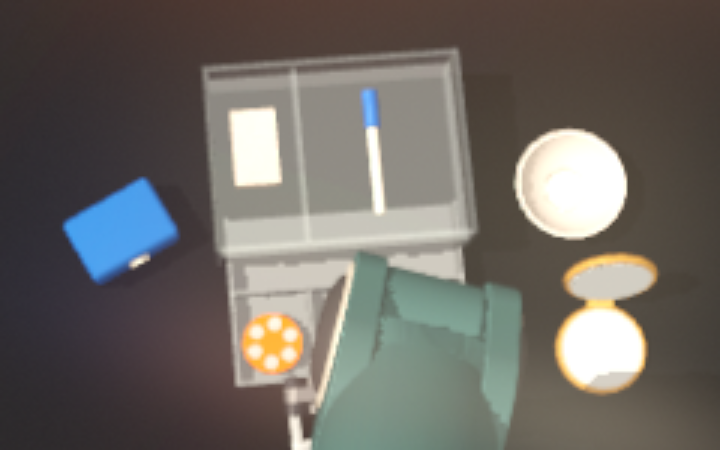

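The tray is fully out. The orange blister is at about (383,248) in the wrist view, and top and wrist rays agree on about (0.525, 0.003). The case, dish and mirror haven't moved.

Request:
arm_command([
  {"translation": [-10,10,0],"rot": [0,0,0],"fingers": 1},
  {"translation": [-28,30,0],"rot": [0,0,0],"fingers": 1},
  {"translation": [-45,50,0],"rot": [0,0,0],"fingers": 1},
  {"translation": [-56,60,5],"rot": [0,0,0],"fingers": 1},
  {"translation": [-56,60,20],"rot": [0,0,0],"fingers": 1},
  {"translation": [-56,60,40],"rot": [0,0,0],"fingers": 1},
  {"translation": [-56,60,58],"rot": [0,0,0],"fingers": 1},
  {"translation": [-56,60,70],"rot": [0,0,0],"fingers": 1},
  {"translation": [-56,60,79],"rot": [0,0,0],"fingers": 1},
  {"translation": [-56,60,85],"rot": [0,0,0],"fingers": 1},
  {"translation": [-56,60,89],"rot": [0,0,0],"fingers": 1},
  {"translation": [-56,60,89],"rot": [0,0,0],"fingers": 1},
])

```text
time_s: 10.35
ee_pos: [0.5241, 0.0029, 0.0404]
tcp_rot: [-0.048, 0.999, -0.001, 0.001]
wrist_force: [0.6, 0.1, 1.2]
opening: 0.0
```

Run:
```python
from h import *
c=cap('wrist','w3.png')
K,R,t=[np.array(c[k]) for k in('camera_matrix','R','t')]
s=robot.state();p=s['ee_pos'];print(p)
q=K@(R@np.array([p[0],p[1],.02])+t);print('below tcp px',q[:2]/q[2])
```

```text
[0.52439028 0.00280597 0.04079093]
below tcp px [323.23206453 236.19666727]
```

View pics/w3.png

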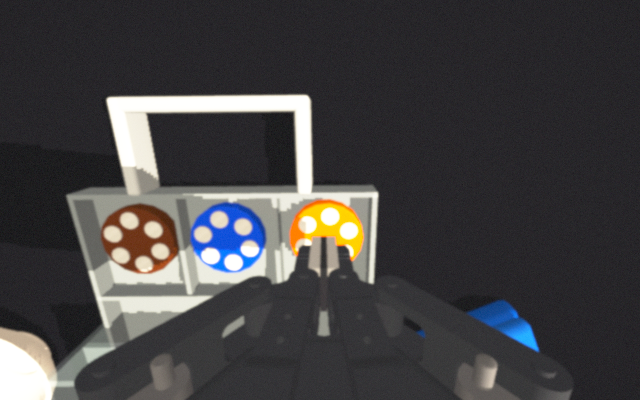

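In this view the blister's centre is at about (327,236) and the point below the tip at (323,236), about 2–3 mm apart. I'll hold here.

Request:
arm_command([
  {"translation": [0,2,0],"rot": [0,0,0],"fingers": 1},
  {"translation": [0,2,0],"rot": [0,0,0],"fingers": 1},
  {"translation": [0,2,0],"rot": [0,0,0],"fingers": 1},
  {"translation": [0,2,0],"rot": [0,0,0],"fingers": 1},
  {"translation": [0,2,0],"rot": [0,0,0],"fingers": 1},
  {"translation": [0,2,0],"rot": [0,0,0],"fingers": 1},
  {"translation": [0,2,0],"rot": [0,0,0],"fingers": 1},
  {"translation": [0,2,0],"rot": [0,0,0],"fingers": 1},
  {"translation": [0,2,0],"rot": [0,0,0],"fingers": 1},
  {"translation": [0,2,0],"rot": [0,0,0],"fingers": 1},
  {"translation": [0,2,0],"rot": [0,0,0],"fingers": 1},
  {"translation": [0,2,0],"rot": [0,0,0],"fingers": 1},
])

```text
time_s: 11.6
ee_pos: [0.5242, 0.0048, 0.0408]
tcp_rot: [-0.047, 0.999, -0.001, 0.002]
wrist_force: [0.6, 0.0, 0.5]
opening: 0.005
```

Request:
arm_command([
  {"translation": [0,0,0],"rot": [0,0,0],"fingers": 1},
  {"translation": [0,0,0],"rot": [0,0,0],"fingers": 1},
  {"translation": [0,0,0],"rot": [0,0,0],"fingers": 1},
  {"translation": [0,0,0],"rot": [0,0,0],"fingers": 1},
  {"translation": [0,0,0],"rot": [0,0,0],"fingers": 1},
  {"translation": [0,0,0],"rot": [0,0,0],"fingers": 1},
  {"translation": [0,0,0],"rot": [0,0,0],"fingers": 1},
  {"translation": [0,0,0],"rot": [0,0,0],"fingers": 1},
  {"translation": [0,0,0],"rot": [0,0,0],"fingers": 1},
  {"translation": [0,0,0],"rot": [0,0,0],"fingers": 1},
  {"translation": [0,0,0],"rot": [0,0,0],"fingers": 1},
  {"translation": [0,0,0],"rot": [0,0,0],"fingers": 1},
])

```text
time_s: 12.8
ee_pos: [0.5242, 0.0049, 0.0408]
tcp_rot: [-0.048, 0.999, -0.001, 0.002]
wrist_force: [0.1, -0.3, -0.1]
opening: 0.002
```

Request:
arm_command([
  {"translation": [0,0,0],"rot": [0,0,0],"fingers": 1},
  {"translation": [0,0,0],"rot": [0,0,0],"fingers": 1},
  {"translation": [0,0,0],"rot": [0,0,0],"fingers": 1},
  {"translation": [0,0,0],"rot": [0,0,0],"fingers": 1},
  {"translation": [0,0,0],"rot": [0,0,0],"fingers": 1},
  {"translation": [0,0,0],"rot": [0,0,0],"fingers": 1},
  {"translation": [0,0,0],"rot": [0,0,0],"fingers": 1},
  {"translation": [0,0,0],"rot": [0,0,0],"fingers": 1},
])

```text
time_s: 13.6
ee_pos: [0.5242, 0.0048, 0.0408]
tcp_rot: [-0.048, 0.999, -0.001, 0.002]
wrist_force: [0.9, 1.0, -0.2]
opening: -0.0
```

Run:
```python
from h import *
s=robot.state();print(s['time_s'],s['ee_pos'],s['wrist_force']);print(robot.hand_in())
```

```text
13.6 [0.52420789 0.00483922 0.04078719] [ 0.85196334  1.01138284 -0.16357545]
the job is handed in; nothing more can be done
None
```

I hooked the closed fingertips into the loop and pulled the tray out until the force rose from about 2 N to 9 N at its stop. I then backed off, lifted clear and pointed down at the orange blister. The tip was at z = 0.041 m, about 2 cm above it, and stayed there for about 3 s. I handed the job in at 13.6 s with the tip still there.

**Last checks:**
- **Aim:** the last picture put the tip within about 2–3 mm of the blister's centre. I shifted it 2 mm nearer afterwards, without another picture.
- **Contact:** the wrist force while pointing stayed at the noise level, around 1 N, so nothing was being touched.
- **Surroundings:** the pictures after the pull showed the blisters still in their compartments, and the case, dish and mirror looking unmoved. I judged this by eye and did not measure it.
- **Disagreement:** right after the pull, the wrist camera's colour mask caught only part of the orange blister, and its position was about 1 cm off the top view. I used the top view, and a corrected wrist reading agreed with it.

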